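Clear the dial and hold the demagnetiser at full power

TASK

The sleeve on the demagnetiser's steel pole plate is to be demagnetised, but another sleeve has been parked on the control deck in the way of the dial's lever. Stand that sleeve upright in the free end of the aluminium pan with the others, set down rather than dropped, and only then turn the spring-return dial clockwise past its first and second clicks to the third (full power) and finish while still holding it there against its spring. Leave the sleeve on the pole plate, the sleeves in the pan and everything else on the bench where they are.

Things in the scene. Friction and masses are not known exactly. Their poses are not given: they have to be found in the camera images.
- demag: Plate demagnetiser, grey steel case fixed to the bench, 190 mm (x) by 360 mm (y). Origin on the bench under its centre; z up, x away from its front. Control deck (y from -10 to 180 mm): flat, 85 mm above the bench, carries the dial. Raised pole block (y from -174 to -10 mm, x from -83 to 83 mm) with the pole plate at 117 mm.
- dial_axis (a point): Point on the dial's vertical axis at the deck's top (85 mm above the bench), at x = -45, y = +95 mm of the demagnetiser; fixed to the case, with the case's axes.
- dial (a joint): Dial angle, rad: 0 at its rest stop, growing clockwise from above. Clicks 30 degrees apart: first 0.52, second 1.05, third (full power) 1.57; end stop 1.65. Let go anywhere, clicks included, it springs back to zero (return torque 0.25 N m at zero, 0.57 at the third; a click adds up to 0.2). 70 mm from the axis 4 to 11 N turns it, about 8 N holds it at the third.
- dial_tip (a point): Middle of the dial's black lever, 70 mm from the axis, 22 mm above the deck; turns with it, x outwards along the lever. Level bar 14 mm wide (16 at its round end), 12 to 32 mm above the deck, from a hub (44 mm across, 37 high) to 90 mm from the axis. At zero it points 45 degrees left of the case's x axis, at the third 45 right. Push its left side with closed fingers, or pinch it. Deck dots number the clicks.
- parked_mid (a point): Ground steel sleeve, 32 mm diameter, 23 mm bore, 62 mm tall, upright, shallow groove 34 to 41 mm up; about 0.21 kg. The point is on its axis half-way up (31 mm above its foot), z along it. This is the parked one, on the control deck to the right of the dial's lever, 45 to 85 mm from the dial's axis, in the lever's path.
- parked: The same parked sleeve, origin at the centre of its foot.
- work_mid (a point): Ground steel sleeve, 32 mm diameter, 23 mm bore, 62 mm tall, upright, shallow groove 34 to 41 mm up; about 0.21 kg. The point is on its axis half-way up (31 mm above its foot), z along it. This is the work: it stands on the pole plate and stays there.
- pan: Aluminium parts pan fixed to the bench, 260 mm (x) by 220 mm (y), open on top, walls 4 mm thick, rim bead 55 mm above the bench, floor 4 mm above the bench. Origin on the bench under its centre. Three more sleeves stand in a row across its far end (near x = +85 mm).
- pan_free (a point): Point on the pan's floor (4 mm above the bench), 45 mm to the near side of the pan's centre: middle of the free end; the pan's axes.
- stock0_mid (a point): Ground steel sleeve, 32 mm diameter, 23 mm bore, 62 mm tall, upright, shallow groove 34 to 41 mm up; about 0.21 kg. The point is on its axis half-way up (31 mm above its foot), z along it. One of three standing in the pan.
- stock1_mid (a point): Ground steel sleeve, 32 mm diameter, 23 mm bore, 62 mm tall, upright, shallow groove 34 to 41 mm up; about 0.21 kg. The point is on its axis half-way up (31 mm above its foot), z along it. One of three standing in the pan.
- stock2_mid (a point): Ground steel sleeve, 32 mm diameter, 23 mm bore, 62 mm tall, upright, shallow groove 34 to 41 mm up; about 0.21 kg. The point is on its axis half-way up (31 mm above its foot), z along it. One of three standing in the pan.
- plug_a: Plug gauge lying on the rubber mat at the right, 112 mm long, hexagonal aluminium handle 18 mm across, steel ends; origin under its middle. Leave alone.
- plug_b: A second plug gauge, as the first. Leave alone.
- micrometer: Outside micrometer lying on the bench at the right, about 155 by 50 mm, 16 mm high. Leave alone.
- gauge_case: Wooden gauge case 70 by 110 mm, 36 mm high, at the back of the bench. Leave alone.
- ring_gauge: Steel ring gauge, 60 mm across, 22 mm high, on the rubber mat at the right. Leave alone.
Things that resemble listed ones, but are neither listed nor needed, are in the scene too. What is shaped like the parked but black or turquoise is not meant.

How it is judged:
By the outcome, as a careful person would: the job done as asked, in the order asked, and still so for the second after the job is handed in, while the arm keeps its last pose, push and grip.
It also fails if it takes over 64 s, if anything falls off the work surface, if the arm or the gripper's body presses on something with over 40 N, if the wrist force passes 120 N, or if a joint passes its speed limit or range.

ROBOT

A 6-joint arm with a two-finger parallel gripper is mounted at the origin on the work surface. World frame = base frame: x ahead of the robot, y to its left, z up, the work surface at z = 0. Lengths are in mm, angles in rad, forces in N, time in s.
With the tool pointing down it reaches from about 400 to 925 mm from the base axis. Payload 12.5 kg.
Tool frame: the origin (TCP) lies midway between the tips of the shut fingers; the grasp point (between the pads) lies 19 mm behind it; z points along the fingers, y is the direction in which the jaws open and shut (so a half turn about z gives the same grasp; the last joint's range is limited). The gripper opens to 95 mm and grips with 3 to 60 N. Pads are 20 mm wide; open, the fingers measure 119 mm over their backs; the gripper's body (75 mm by 180 mm) begins 59 mm behind the grasp point.
Start: joints at [1.041, 0.491, 1.559, -0, 1.092, -0.106], TCP at [257.003, 569.733, 214.661] pointing down, gripper open.
Joint ranges: [-3.1, 3.1], [-0.84, 2.19], [0.05, 2.79], [-1.13, 4.28], [0.06, 2.93], [-2.69, 2.69]. Speed limits (rad/s): [2.22, 2.22, 2.79, 3.14, 3.14, 3.14].

INTERFACE

Orientations are given as [roll, pitch, yaw] about the fixed x, y, z axes, in that order (R = Rz(yaw) Ry(pitch) Rx(roll)).
In Python, from cell import env gives the robot as it stands.
- The arm moves only by the tool arm_command, never from a script. Its argument "steps" is a list of rows, each an object of numbers: "dx", "dy", "dz": the shift along the tool's x, y, z as a fraction of full scale; "rx", "ry", "rz": the turn, a rotation vector about the tool's x, y, z as a fraction of full scale; "claw": the gripper command: -1 is fully open, 1 is shut, values between are in proportion. In form: [{"dx": .., "dy": .., "dz": .., "rx": .., "ry": .., "rz": .., "claw": ..}, ...]. A call has 1 to 10 rows; each row shifts and turns the pose as measured when the row begins, along the tool's axes as they then stand; what a row does not reach is not made up. Full scale, the value 1, is 0.8 m for a shift and 90 degrees for a turn. A row lasts 1/8 s, in which the tool goes at most 62.5 mm and 10.7 degrees, less where a joint would pass 70% of its speed; a pose out of reach is approached as far as the arm can. A call with a number of a shift or a turn outside -1 to 1 is refused whole. A call with a gripper value outside its range is refused whole. The fingers move at their own pace and stop on an object; the grip force is fixed at half the most. Time passes only in rows, so rows that do not move let the fingers close. It gives the time, the measured TCP pose, the force and the opening at its end, in the units of the state.
- env.state(): the state, without advancing time (a new reading comes with each control period).
- env.read_camera(name): name is "scene" or "side" or "wrist"; returns (picture, depth): 480x640x3 uint8, red, green, blue; 480x640 float32, mm along the optical axis (not along the pixel's ray), 0 where there is no reading.
- env.get_calibration(name): a dict with "vfov" (degrees; the focal length in pixels is half the picture's height over the tangent of half this angle, whatever the lens; pixels are square), "cx", "cy" (the principal point, pixels), "k1" (the pictures are not rectified: a ray, as slopes to the right and down, at radius r is drawn at 1 + k1 r^2 times it, then the intrinsics apply), "xyz" and "attitude" of the camera in the world. Camera axes: x right, y up, looking along -z (the intrinsics and any distortion apply to the point x, -y, -z); pixel columns grow to the right and rows downward; lengths in mm; the calibration is good to about 2 mm. A picture is of the moment at which its call begins: read the wrist's pose just before it. get_calibration takes no time and is no camera call; for the wrist camera it gives the pose at the moment of the call.
- env.job_done(): hands the job in, once; it reports no verdict.
The state is a dict: "t": time; "joints": joint angles; "qvel": joint speeds; "tau": joint torques, N m; "eef_pos": TCP position; "tcp_rot": TCP orientation; "ft_force": force on the tool from outside, world axes, zero at the start; "moment": the same for the moment, N m; "opening": opening from 0.0 (shut) to 1.0 (fully open).
Only numpy, scipy, OpenCV 4.12 (cv2) and the standard library are available. Lean on these libraries where they do the work, as an engineer would, in place of code of your own. Each camera call takes 0.05 s, during which the arm holds its last target.

## Working session

There is one attempt and no reset: what is moved stays moved. The work goes in short steps, Python scripts to look and compute and a tool call to move; the robot and the scene stay as the last step left them, time stands still between calls to the robot, and variables do not carry over. Pictures are saved under pics/ and viewed, and the job is handed in when it is done.

Besides the shell and the picture viewer there is one more tool, called after ">>>" as name(argument=value, ...) on one line, values as JSON. arm_command: Moves the arm, as the interface text tells. Its arguments: {"type":"object","properties":{"steps":{"type":"array","items":{"type":"object","properties":{"dx":{"type":"number"},"dy":{"type":"number"},"dz":{"type":"number"},"rx":{"type":"number"},"ry":{"type":"number"},"rz":{"type":"number"},"claw":{"type":"number"}}}}},"required":["steps"]}

```bash
mkdir -p pics; ls
cat > h.py <<'E'
import numpy as np,cv2
from cell import env
from scipy.spatial.transform import Rotation as R
def snap(n,f):
    c=env.get_calibration(n); p,d=env.read_camera(n)
    cv2.imwrite(f'pics/{f}.png',p[:,:,::-1]); np.savez(f'pics/{f}.npz',p=p,d=d,**{k:np.array(v) for k,v in c.items()})
    return p,d,c
def load(f):
    z=np.load(f'pics/{f}.npz'); return z['p'],z['d'],z
def rays(c,uv):
    uv=np.atleast_2d(np.array(uv,float)); f=240/np.tan(np.radians(float(c['vfov']))/2)
    K=np.array([[f,0,float(c['cx'])],[0,f,float(c['cy'])],[0,0,1]])
    n=cv2.undistortPoints(uv[:,None],K,np.array([float(c['k1']),0,0,0]))[:,0] if abs(float(c['k1']))>0 else (uv-K[:2,2])/f
    # k1 maps ray->drawn as 1+k1 r^2 : same as OpenCV
    v=np.c_[n[:,0],-n[:,1],-np.ones(len(n))]
    A=R.from_euler('xyz',np.array(c['attitude'],float)).as_matrix()
    return np.array(c['xyz'],float),v@A.T
def plane(c,uv,z):
    o,v=rays(c,uv); return o+v*((z-o[2])/v[:,2])[:,None]
def cloud(c,d,uv):
    uv=np.atleast_2d(uv); o,v=rays(c,uv); return o+v*d[uv[:,1].astype(int),uv[:,0].astype(int)][:,None]
E
python3 - <<'E'
from h import *
print(env.state())
for n in('scene','side','wrist'):
    p,d,c=snap(n,n+'0');print(n,c)
E
```

```text
pics
{'t': 0.0, 'joints': array([ 1.04140238e+00,  4.91548779e-01,  1.55949111e+00, -1.57534259e-05,
        1.09169734e+00, -1.05621766e-01]), 'qvel': array([-6.52332886e-04, -1.28834676e-03,  3.86568932e-04,  6.18918533e-04,
       -1.32488809e-05, -1.48362172e-03]), 'tau': array([-1.05495878e-03, -6.12627482e+01, -2.58183879e+01,  6.91361446e-02,
        4.83515114e-02, -1.00580505e-04]), 'eef_pos': array([256.86196206, 569.4876851 , 214.05410389]), 'tcp_rot': array([-3.14045298e+00, -1.06773840e-04,  2.71782768e+00]), 'ft_force': array([-0.10070633, -0.77934936,  0.33060475]), 'moment': array([-0.01312836, -0.01596007, -0.03291646]), 'opening': 0.9958614452972034}
scene {'vfov': 57.6140289694935, 'cx': 320.6134648137158, 'cy': 231.15556345528225, 'k1': -0.00729533795985839, 'xyz': array([1171.77465563,  314.389233  ,  891.67227225]), 'attitude': array([0.72495139, 0.00665831, 2.11396812])}
side {'vfov': 54.70791844926921, 'cx': 315.39149968971634, 'cy': 241.95791488075722, 'k1': -0.08643246703424708, 'xyz': array([ 140.68113252, -777.51756757,  930.11177462]), 'attitude': array([ 0.80908779, -0.00446376, -0.52802626])}
wrist {'vfov': 64.07384902326662, 'cx': 318.77188334717965, 'cy': 236.30639007954488, 'k1': 0.02408586637393931, 'xyz': array([182.09107333, 602.7912907 , 384.22121017]), 'attitude': array([-0.2918981 ,  0.00131197,  1.14561497])}
```

View pics/scene0.png

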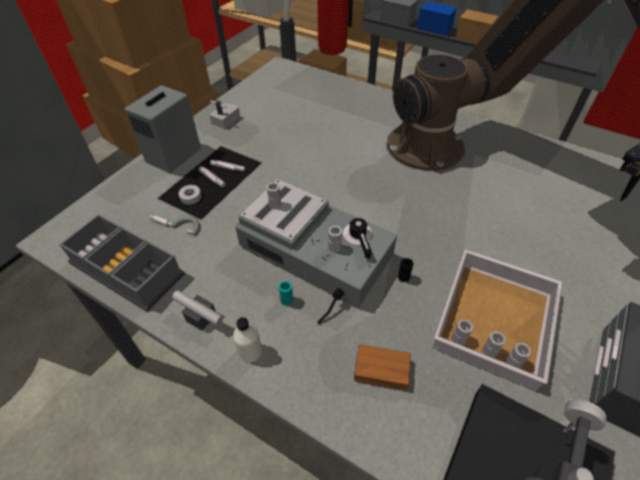

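View pics/side0.png

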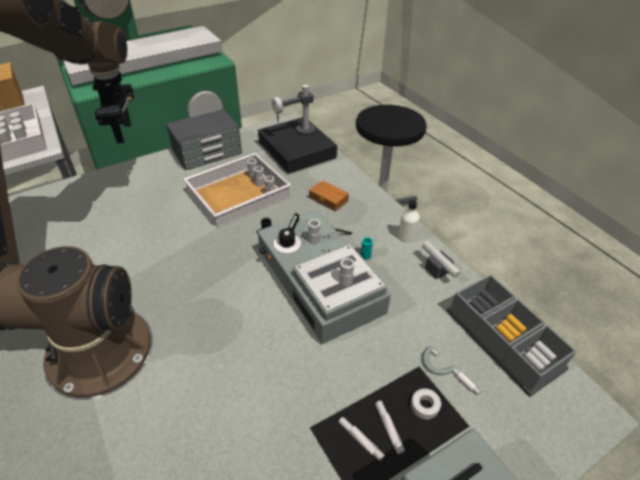

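View pics/wrist0.png

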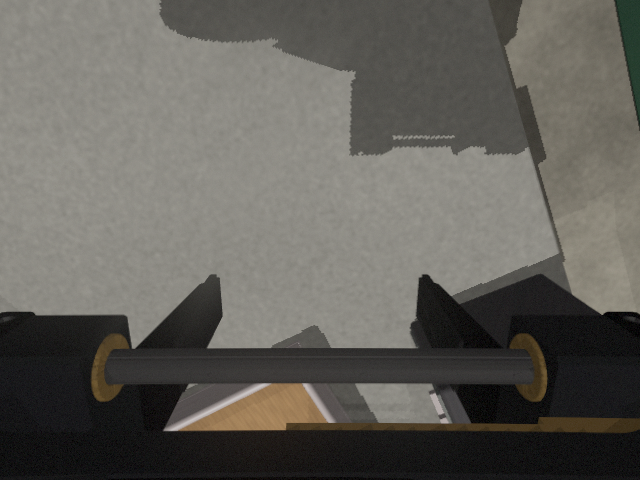

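The scene view shows the demagnetiser (~315,235), the parked sleeve (335,235), the lever (365,243), and the pan (500,310) with its sleeves at the far end. The side view agrees, with the sleeve at (314,230). Next I'll measure them.

Run:
```python
from h import *
V,U=np.mgrid[0:480,0:640]; uv=np.c_[U.ravel(),V.ravel()]
for n in('scene0','side0'):
    p,d,c=load(n); P=cloud(c,d,uv).reshape(480,640,3); np.save(f'pics/{n}_P.npy',P)
    ok=d>0
    bench=ok&(abs(P[...,2])<6)&(P[...,0]>300)&(P[...,0]<900)
    print(n,'bench z',np.median(P[bench][:,2]))
    # components by height band
    for nm,lo,hi in(('top147',141,153),('top179',173,185),('top66',60,71),('deck',80,90),('plate',113,121),('rim',51,58)):
        m=(ok&(P[...,2]>lo)&(P[...,2]<hi)&(P[...,0]>250)&(P[...,0]<1000)&(abs(P[...,1])<600)).astype(np.uint8)
        k,l,s,ce=cv2.connectedComponentsWithStats(m)
        for i in range(1,k):
            if s[i,4]>25:
                q=P[l==i]; r=cv2.minAreaRect(q[:,:2].astype(np.float32))
                print(nm,s[i,4],ce[i].round(),q.mean(0).round(1),'rect',np.round(r[0],1),np.round(r[1],1),round(r[2],1))
p,d,c=load('scene0');a=cv2.resize(p[180:310,225:425],None,fx=4,fy=4,interpolation=cv2.INTER_CUBIC);cv2.imwrite('pics/sc_z.png',a[:,:,::-1])
p,d,c=load('side0');a=cv2.resize(p[200:350,250:400],None,fx=4,fy=4,interpolation=cv2.INTER_CUBIC);cv2.imwrite('pics/si_z.png',a[:,:,::-1])
```

```text
scene0 bench z 0.8501991409249285
top147 49 [274. 199.] [ 578.8 -181.   147. ] rect [ 577.3 -181.5] [14.  30.5] 50.3
top147 96 [335. 232.] [593.4  -2.9 145.9] rect [592.2  -2.3] [29.3 31.9] 86.4
top179 80 [272. 188.] [ 572.4 -188.4  177.8] rect [ 571.1 -189.1] [30.9 30.7] 23.6
top179 48 [570. 417.] [768.9 526.2 179.2] rect [769.3 525.8] [20.5  2.6] 88.3
top66 177 [ 86. 231.] [ 851.7 -582.2   65.6] rect [ 845.5 -580.1] [ 57.9 125.2] 59.7
top66 196 [112. 244.] [ 848.4 -490.1   65.5] rect [ 859.8 -467. ] [109.5  68. ] 0.3
top66 419 [314. 264.] [646.  -32.1  65.4] rect [644.  -36.8] [162.1 401.2] 26.1
top66 177 [137. 259.] [ 850.5 -399.9   65.6] rect [ 845.  -398.6] [ 58.5 128.6] 58.7
top66 41 [ 73. 255.] [ 921.3 -544.7   66.3] rect [ 920.4 -547.4] [ 4.  89.6] 0.4
top66 250 [140. 277.] [ 885.2 -355.8   65.5] rect [ 902.3 -382.7] [ 99.5 208.5] 35.1
top66 58 [407. 263.] [527.6 158.7  62.5] rect [527.3 159.1] [30.  28.5] 23.2
top66 71 [285. 286.] [731.4 -53.9  62.2] rect [731.6 -54.3] [30.2 29.9] 33.5
top66 111 [464. 327.] [622.8 332.2  65.3] rect [621.9 332.4] [31.1 31.7] 58.0
top66 130 [4
[... 4684 characters left out ...]
9.] [ 860.1 -330.3   54.7] rect [ 861.  -330.7] [82.7  3.7] 0.1
rim 39 [460. 305.] [ 799.5 -352.2   54.8] rect [ 798.6 -352.6] [51.5  5.6] 86.6
rim 46 [522. 311.] [ 915.8 -443.6   54.7] rect [ 915.1 -445.8] [ 8.  51.1] 3.9
rim 62 [347. 321.] [ 535.8 -254.3   54.5] rect [ 539.2 -254.5] [ 4.4 99.1] 88.3
rim 26 [474. 317.] [ 801.3 -397.2   54.7] rect [ 800.8 -397.6] [10.1 32.7] 16.4
rim 26 [320. 328.] [ 471.5 -239.    54.1] rect [ 470.6 -236.2] [14.7 42.3] 21.7
rim 72 [494. 338.] [ 800.6 -464.1   54.7] rect [ 800.6 -461.2] [12.9 86.6] 7.6
rim 82 [551. 340.] [ 912.  -538.7   54.7] rect [ 911.7 -536.8] [33.1 75.5] 30.5
rim 79 [524. 368.] [ 800.  -555.8   54.8] rect [ 800.  -553.4] [11.9 82.3] 6.3
```

View pics/sc_z.png

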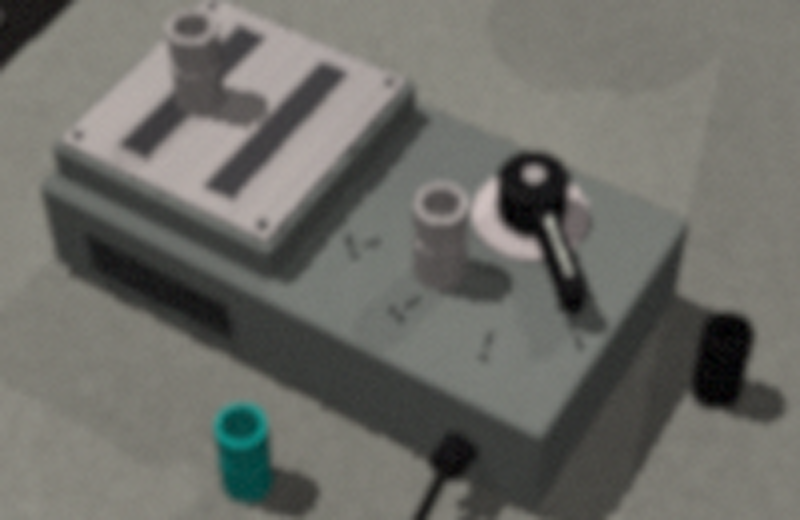

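View pics/si_z.png

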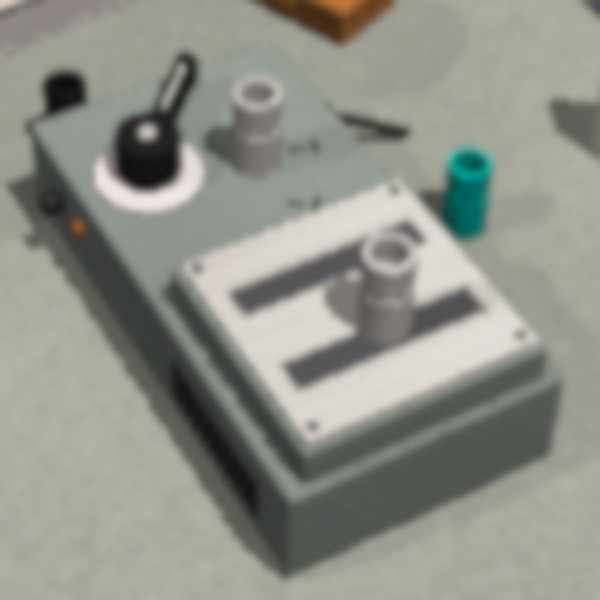

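>>> arm_command(steps=[{"dx": -0.062,"dy": -0.045,"claw": -0.3},{"dx": -0.062,"dy": -0.045,"claw": -0.3},{"dx": -0.062,"dy": -0.045,"claw": -0.3},{"dx": -0.062,"dy": -0.045,"claw": -0.3},{"dx": -0.062,"dy": -0.045,"claw": -0.3},{"dx": -0.062,"dy": -0.045,"claw": -0.3},{"dx": -0.062,"dy": -0.045,"claw": -0.3},{"dx": -0.062,"dy": -0.045,"claw": -0.3},{"dx": -0.062,"dy": -0.045,"claw": -0.3},{"claw": -0.3}])

```text
$.steps[0]: bad value
```

```bash
cat >> h.py <<'E'
def go(x,y,z,yaw=None):
    s=env.state(); M=R.from_euler('xyz',s['tcp_rot']).as_matrix()
    d=M.T@(np.array([x,y,z])-s['eef_pos']); print('pos',s['eef_pos'].round(1),'rot',s['tcp_rot'].round(3),'F',s['ft_force'].round(1),'op',round(s['opening'],3),'t',s['t'])
    print('tool mm',d.round(1),'frac',(d/800).round(4),'norm',np.linalg.norm(d).round(1))
    T=R.from_euler('xyz',[np.pi,0,s['tcp_rot'][2] if yaw is None else yaw]).as_matrix()
    print('rot frac',(R.from_matrix(M.T@T).as_rotvec()/(np.pi/2)).round(3))
E
python3 - <<'E'
from h import *
go(592,-4,214)
snap('wrist','wrist1')
E
```

```text
pos [256.9 569.6 214.2] rot [-3.141 -0.     2.718] F [-1.2  0.3  0.4] op 1.001 t 0.15
tool mm [-5.413e+02 -3.850e+02  4.000e-01] frac [-6.767e-01 -4.813e-01  6.000e-04] norm 664.3
rot frac [-0.001 -0.     0.   ]
```

View pics/wrist1.png

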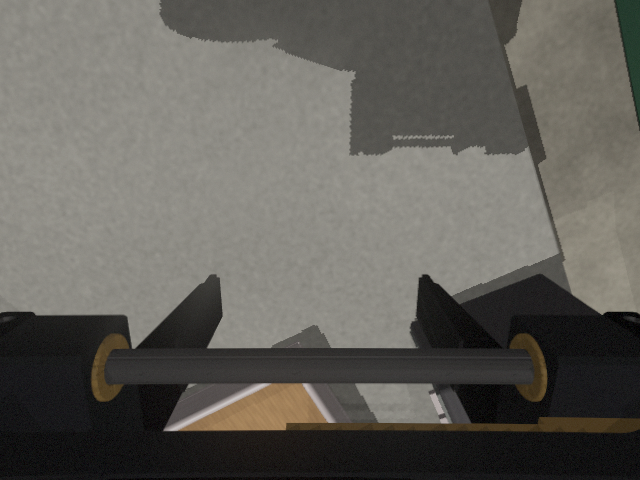

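The call was refused and the view hasn't changed. It probably needs every key in each row.

>>> arm_command(steps=[{"dx": -0.062,"dy": -0.045,"dz": 0,"rx": 0,"ry": 0,"rz": 0,"claw": -0.3},{"dx": -0.062,"dy": -0.045,"dz": 0,"rx": 0,"ry": 0,"rz": 0,"claw": -0.3},{"dx": -0.062,"dy": -0.045,"dz": 0,"rx": 0,"ry": 0,"rz": 0,"claw": -0.3},{"dx": -0.062,"dy": -0.045,"dz": 0,"rx": 0,"ry": 0,"rz": 0,"claw": -0.3},{"dx": -0.062,"dy": -0.045,"dz": 0,"rx": 0,"ry": 0,"rz": 0,"claw": -0.3},{"dx": -0.062,"dy": -0.045,"dz": 0,"rx": 0,"ry": 0,"rz": 0,"claw": -0.3},{"dx": -0.062,"dy": -0.045,"dz": 0,"rx": 0,"ry": 0,"rz": 0,"claw": -0.3},{"dx": -0.062,"dy": -0.045,"dz": 0,"rx": 0,"ry": 0,"rz": 0,"claw": -0.3},{"dx": -0.062,"dy": -0.045,"dz": 0,"rx": 0,"ry": 0,"rz": 0,"claw": -0.3}])

```text
t: 1.32
eef_pos: [535.5, 83.1, 213.8]
tcp_rot: [3.141, 0.001, 2.725]
ft_force: [1.0, 0.6, -0.2]
opening: 0.649
```

Run:
```python
from h import *
go(592,-4,214)
```

```text
pos [535.5  83.1 213.8] rot [3.141e+00 1.000e-03 2.725e+00] F [ 1.   0.6 -0.2] op 0.649 t 1.325
tool mm [-86.9 -56.7  -0.1] frac [-0.1087 -0.0709 -0.0002] norm 103.8
rot frac [0.    0.001 0.   ]
```

Run:
```python
from h import *
p,d,c=snap('wrist','wrist2')
V,U=np.mgrid[0:480,0:640]; P=cloud(c,d,np.c_[U.ravel(),V.ravel()]).reshape(480,640,3)
for lo,hi in((141,153),(173,184),(80,90),(113,121)):
    m=((d>0)&(P[...,2]>lo)&(P[...,2]<hi)).astype(np.uint8);k,l,s,ce=cv2.connectedComponentsWithStats(m)
    for i in range(1,k):
        if s[i,4]>150:
            q=P[l==i]; r=cv2.minAreaRect(q[:,:2].astype(np.float32)); print(lo,s[i,4],ce[i].round(),q.mean(0).round(1),np.round(r[0],1),np.round(r[1],1),round(r[2],1))
```

```text
80 30830 [244. 257.] [535.1  15.4  85. ] [565.1 -41.3] [290.7 188.7] 88.7
80 670 [249. 391.] [652.4 -40.6  84.7] [650.6 -36.3] [63.8 20.5] 87.9
113 1883 [295. 274.] [553.4  54.9 117.1] [545.4  45.8] [109.9  27.3] 34.0
113 4475 [ 62. 308.] [ 506.2 -119.   116.8] [ 509.3 -124.6] [78.6 54. ] 88.2
```

View pics/wrist2.png

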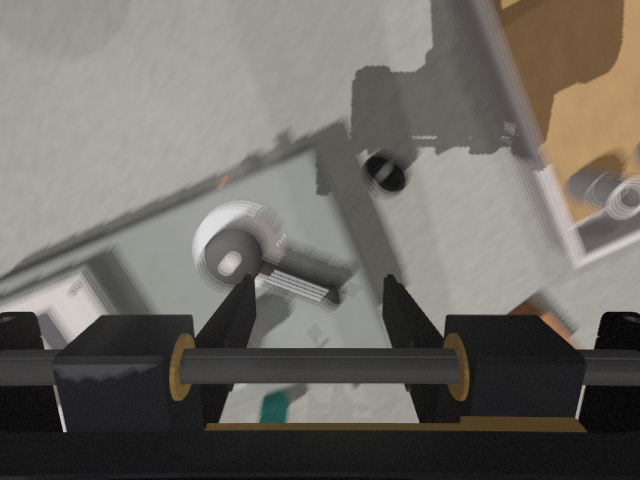

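The wrist view shows the dial hub (232,255) and the lever toward (335,293). The sleeve is hidden behind the gripper, so I'll use the fixed-camera fix for it.

>>> arm_command(steps=[{"dx": -0.054,"dy": -0.036,"dz": 0,"rx": 0,"ry": 0,"rz": 0,"claw": -0.3},{"dx": -0.053,"dy": -0.035,"dz": 0,"rx": 0,"ry": 0,"rz": 0,"claw": -0.3},{"dx": 0,"dy": 0,"dz": 0,"rx": 0,"ry": 0,"rz": 0,"claw": -0.3}])

```text
t: 1.75
eef_pos: [595.7, -14.0, 213.3]
tcp_rot: [-3.141, 0.003, 2.719]
ft_force: [0.2, 0.3, -0.7]
opening: 0.652
```

Run:
```python
from h import *
go(592,-4,170)
snap('scene','scene2');p,d,c=snap('side','side2')
a=cv2.resize(p[130:290,240:440],None,fx=4,fy=3.75,interpolation=cv2.INTER_CUBIC);cv2.imwrite('pics/si2.png',a[:,:,::-1])
```

```text
pos [595.7 -14.  213.3] rot [-3.141e+00  3.000e-03  2.719e+00] F [ 0.2  0.3 -0.7] op 0.652 t 1.75
tool mm [ 7.6  7.6 43.3] frac [0.0095 0.0095 0.0541] norm 44.6
rot frac [-0.     0.002 -0.   ]
```

View pics/si2.png

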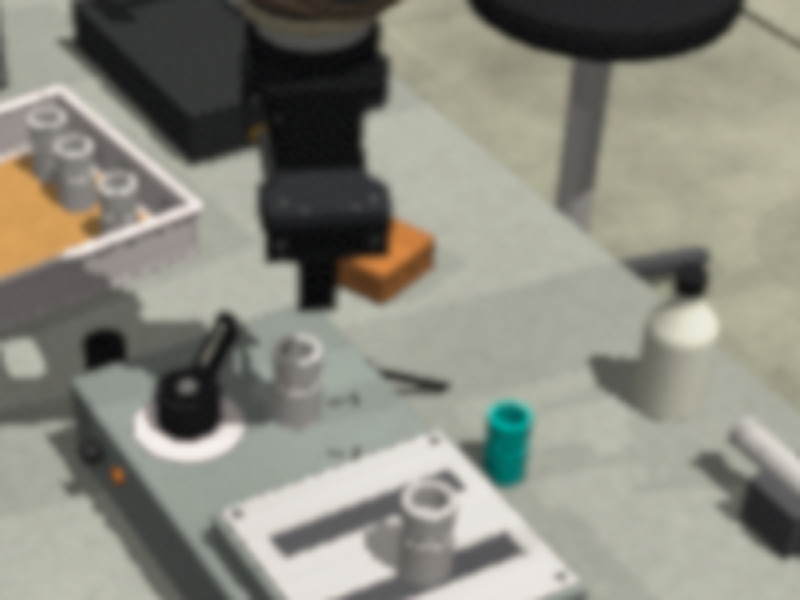

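View pics/scene2.png

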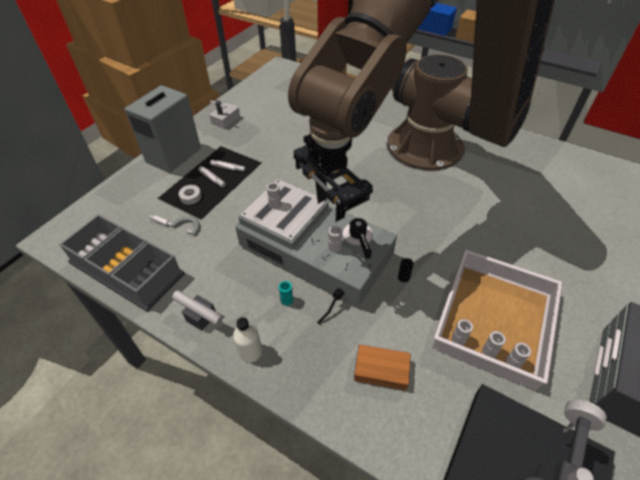

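The gripper is above the deck, slightly past the sleeve, and the sleeve hasn't moved. I'll correct the position and go down.

>>> arm_command(steps=[{"dx": 0.0095,"dy": 0.0095,"dz": 0.02,"rx": 0,"ry": 0,"rz": 0,"claw": -0.3},{"dx": 0,"dy": 0,"dz": 0.0,"rx": 0,"ry": 0,"rz": 0,"claw": -0.3}])

```text
t: 2.1
eef_pos: [589.4, 0.6, 197.5]
tcp_rot: [-3.141, 0.001, 2.723]
ft_force: [-0.2, -0.7, 0.7]
opening: 0.65
```

Run:
```python
from h import *
go(592,-4,102)
```

```text
pos [589.4   0.6 197.5] rot [-3.141e+00  1.000e-03  2.723e+00] F [-0.2 -0.7  0.7] op 0.65 t 2.1
tool mm [-4.2 -3.1 95.5] frac [-0.0052 -0.0039  0.1194] norm 95.7
rot frac [-0.     0.001 -0.   ]
```

>>> arm_command(steps=[{"dx": -0.005,"dy": -0.004,"dz": 0.02,"rx": 0,"ry": 0,"rz": 0,"claw": -0.3},{"dx": 0,"dy": 0,"dz": 0.0,"rx": 0,"ry": 0,"rz": 0,"claw": -0.3}])

```text
t: 2.35
eef_pos: [591.9, -3.3, 181.4]
tcp_rot: [-3.141, 0.002, 2.725]
ft_force: [-0.4, 0.5, 0.1]
opening: 0.651
```

Run:
```python
from h import *
go(592,-4,102)
```

```text
pos [591.9  -3.3 181.4] rot [-3.141e+00  2.000e-03  2.725e+00] F [-0.4  0.5  0.1] op 0.651 t 2.35
tool mm [-0.2 -0.5 79.4] frac [-0.0002 -0.0007  0.0992] norm 79.4
rot frac [-0.     0.001 -0.   ]
```

>>> arm_command(steps=[{"dx": 0,"dy": 0,"dz": 0.02,"rx": 0,"ry": 0,"rz": 0,"claw": -0.3},{"dx": 0,"dy": 0,"dz": 0.02,"rx": 0,"ry": 0,"rz": 0,"claw": -0.3},{"dx": 0,"dy": 0,"dz": 0.02,"rx": 0,"ry": 0,"rz": 0,"claw": -0.3},{"dx": 0,"dy": 0,"dz": 0.02,"rx": 0,"ry": 0,"rz": 0,"claw": -0.3},{"dx": 0,"dy": 0,"dz": 0.0,"rx": 0,"ry": 0,"rz": 0,"claw": -0.3}])

```text
t: 2.98
eef_pos: [591.8, -3.7, 112.1]
tcp_rot: [-3.141, 0.001, 2.724]
ft_force: [0.1, -0.9, 0.5]
opening: 0.651
```

Run:
```python
from h import *
go(592,-4,102)
p,d,c=snap('scene','scene3')
a=cv2.resize(p[180:310,245:425],None,fx=4,fy=4,interpolation=cv2.INTER_CUBIC);cv2.imwrite('pics/sc3.png',a[:,:,::-1])
```

```text
pos [591.8  -3.7 112.1] rot [-3.141e+00  1.000e-03  2.724e+00] F [ 0.1 -0.9  0.5] op 0.651 t 2.975
tool mm [-0.4 -0.2 10.1] frac [-0.0004 -0.0003  0.0127] norm 10.2
rot frac [-0.     0.001 -0.   ]
```

View pics/sc3.png

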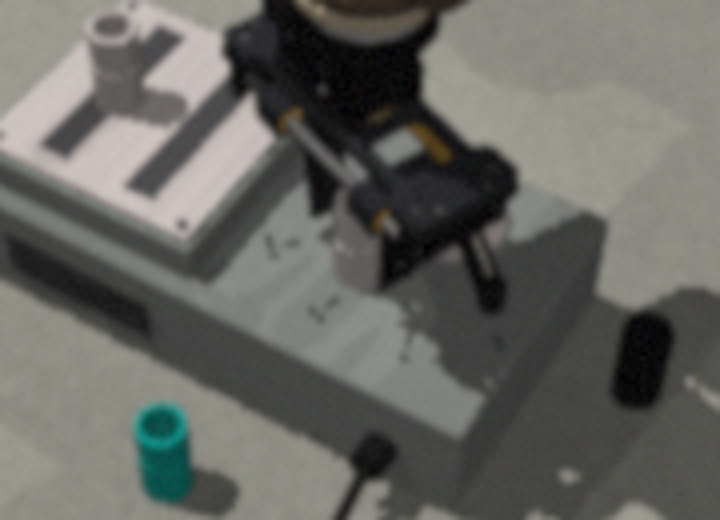

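The fingers straddle the sleeve, at (360,250) in the crop, with no contact. I'll go down the last bit and close.

>>> arm_command(steps=[{"dx": 0,"dy": 0,"dz": 0.012,"rx": 0,"ry": 0,"rz": 0,"claw": -0.3},{"dx": 0,"dy": 0,"dz": 0,"rx": 0,"ry": 0,"rz": 0,"claw": 1},{"dx": 0,"dy": 0,"dz": 0,"rx": 0,"ry": 0,"rz": 0,"claw": 1},{"dx": 0,"dy": 0,"dz": 0,"rx": 0,"ry": 0,"rz": 0,"claw": 1},{"dx": 0,"dy": 0,"dz": 0,"rx": 0,"ry": 0,"rz": 0,"claw": 1},{"dx": 0,"dy": 0,"dz": 0,"rx": 0,"ry": 0,"rz": 0,"claw": 1}])

```text
t: 3.78
eef_pos: [592.8, -3.7, 104.1]
tcp_rot: [3.141, 0.004, 2.724]
ft_force: [-0.2, 0.3, -1.7]
opening: 0.329
```

>>> arm_command(steps=[{"dx": 0,"dy": 0,"dz": -0.01,"rx": 0,"ry": 0,"rz": 0,"claw": 1},{"dx": 0,"dy": 0,"dz": -0.04,"rx": 0,"ry": 0,"rz": 0,"claw": 1},{"dx": 0,"dy": 0,"dz": -0.06,"rx": 0,"ry": 0,"rz": 0,"claw": 1},{"dx": 0,"dy": 0,"dz": -0.03,"rx": 0,"ry": 0,"rz": 0,"claw": 1},{"dx": 0,"dy": 0,"dz": 0,"rx": 0,"ry": 0,"rz": 0,"claw": 1}])

```text
t: 4.4
eef_pos: [592.0, -3.4, 220.6]
tcp_rot: [3.141, 0.004, 2.724]
ft_force: [-1.2, -0.9, -2.8]
opening: 0.328
```

Run:
```python
from h import *
# pan: rim pixels from original scene/side clouds, rect fit
for n in('scene0','side0'):
    P=np.load(f'pics/{n}_P.npy');z=P[...,2]
    m=(z>49)&(z<58)&(P[...,0]>380)&(P[...,0]<680)&(P[...,1]>255)&(P[...,1]<520)
    # keep largest ring pts: exclude sleeves
    m&=~((P[...,0]>590)&(P[...,0]<640)&(P[...,1]>300)&(P[...,1]<475))
    q=P[m];r=cv2.minAreaRect(q[:,:2].astype(np.float32));print(n,len(q),r)
go(487,384,200)
snap('scene','scene4');snap('side','side4')
```

```text
scene0 1650 ((530.8211669921875, 387.1051025390625), (271.5585021972656, 229.63528442382812), 5.019540786743164)
side0 524 ((527.867919921875, 382.3880615234375), (271.2642517089844, 234.19815063476562), 5.326065540313721)
pos [592.   -3.4 220.6] rot [3.141 0.004 2.724] F [-1.2 -0.9 -2.8] op 0.328 t 4.4
tool mm [253.  311.7  19.8] frac [0.3163 0.3896 0.0247] norm 401.9
rot frac [0.    0.002 0.   ]
```

View pics/scene4.png

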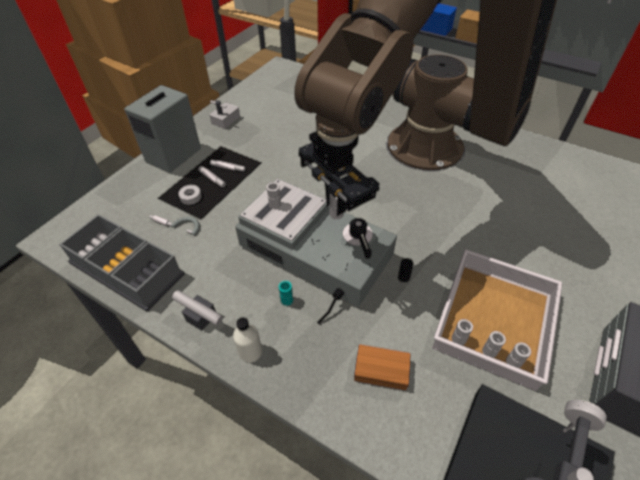

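The sleeve is held: opening 31 mm, 2 N of weight, and the deck is clear at (335,240). The pan's free point is near (485,381). I'll carry it across.

>>> arm_command(steps=[{"dx": 0.02,"dy": 0.025,"dz": 0,"rx": 0,"ry": 0,"rz": 0,"claw": 1},{"dx": 0.044,"dy": 0.054,"dz": 0,"rx": 0,"ry": 0,"rz": 0,"claw": 1},{"dx": 0.044,"dy": 0.054,"dz": 0,"rx": 0,"ry": 0,"rz": 0,"claw": 1},{"dx": 0.044,"dy": 0.054,"dz": 0,"rx": 0,"ry": 0,"rz": 0,"claw": 1},{"dx": 0.044,"dy": 0.054,"dz": 0,"rx": 0,"ry": 0,"rz": 0,"claw": 1},{"dx": 0.044,"dy": 0.054,"dz": 0,"rx": 0,"ry": 0,"rz": 0,"claw": 1},{"dx": 0.044,"dy": 0.054,"dz": 0,"rx": 0,"ry": 0,"rz": 0,"claw": 1},{"dx": 0.02,"dy": 0.025,"dz": 0,"rx": 0,"ry": 0,"rz": 0,"claw": 1},{"dx": 0,"dy": 0,"dz": 0,"rx": 0,"ry": 0,"rz": 0,"claw": 1}])

```text
t: 5.62
eef_pos: [483.2, 378.4, 203.2]
tcp_rot: [-3.127, -0.015, 2.722]
ft_force: [-0.2, -0.7, -1.2]
opening: 0.334
```

Run:
```python
from h import *
go(485,381,60)
p,d,c=snap('scene','scene5')
a=cv2.resize(p[200:390,400:600],None,fx=4,fy=3,interpolation=cv2.INTER_CUBIC);cv2.imwrite('pics/sc5.png',a[:,:,::-1])
```

```text
pos [483.2 378.4 203.2] rot [-3.127 -0.015  2.722] F [-0.2 -0.7 -1.2] op 0.334 t 5.625
tool mm [ -2.8   5.2 143.1] frac [-0.0034  0.0065  0.1789] norm 143.3
rot frac [-0.009 -0.01   0.   ]
```

View pics/sc5.png

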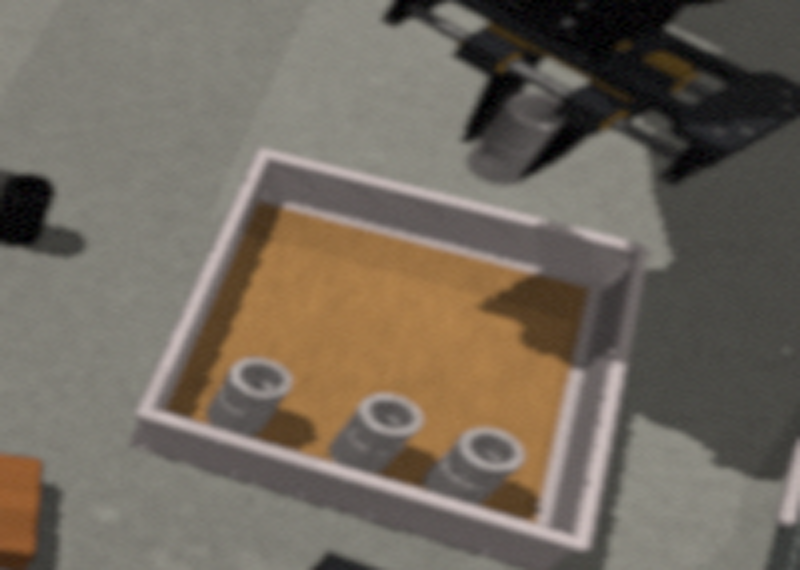

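The sleeve hangs upright over the pan's free end. Next I'll correct the tilt and go down.

>>> arm_command(steps=[{"dx": -0.003,"dy": 0.006,"dz": 0.02,"rx": -0.009,"ry": -0.01,"rz": 0,"claw": 1},{"dx": 0,"dy": 0,"dz": 0.04,"rx": 0,"ry": 0,"rz": 0,"claw": 1},{"dx": 0,"dy": 0,"dz": 0.05,"rx": 0,"ry": 0,"rz": 0,"claw": 1},{"dx": 0,"dy": 0,"dz": 0.04,"rx": 0,"ry": 0,"rz": 0,"claw": 1},{"dx": 0,"dy": 0,"dz": 0.02,"rx": 0,"ry": 0,"rz": 0,"claw": 1},{"dx": 0,"dy": 0,"dz": 0,"rx": 0,"ry": 0,"rz": 0,"claw": 1}])

```text
t: 6.42
eef_pos: [489.4, 373.3, 60.8]
tcp_rot: [-3.137, -0.001, 2.715]
ft_force: [-0.3, -0.3, -0.9]
opening: 0.33
```

Run:
```python
from h import *
go(485,381,23)
p,d,c=snap('scene','scene6')
a=cv2.resize(p[200:390,400:600],None,fx=4,fy=3,interpolation=cv2.INTER_CUBIC);cv2.imwrite('pics/sc6.png',a[:,:,::-1])
```

```text
pos [489.4 373.3  60.8] rot [-3.137e+00 -1.000e-03  2.715e+00] F [-0.3 -0.3 -0.9] op 0.33 t 6.425
tool mm [ 7.2  5.3 37.8] frac [0.009  0.0067 0.0473] norm 38.9
rot frac [-0.003 -0.     0.   ]
```

View pics/sc6.png

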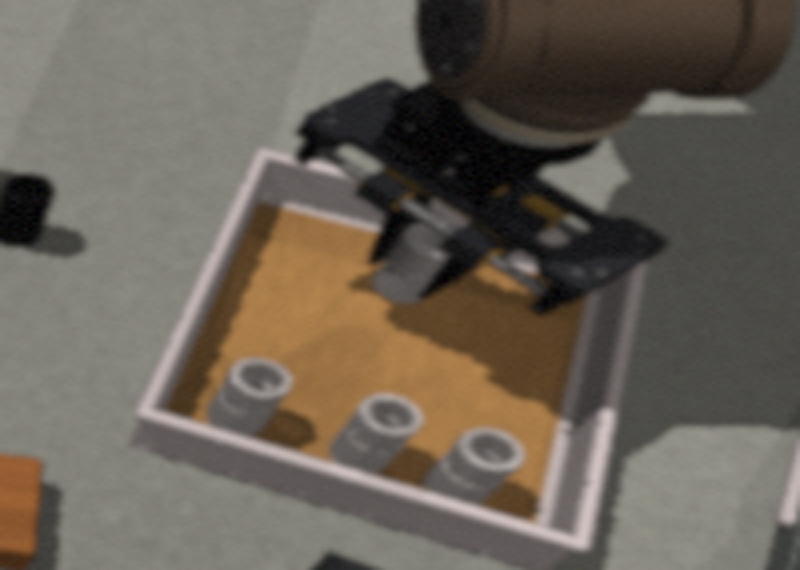

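The sleeve is inside the pan's free end, just above the floor and clear of the walls. I'll lower it slowly.

>>> arm_command(steps=[{"dx": 0.008,"dy": 0.006,"dz": 0.015,"rx": -0.003,"ry": 0,"rz": 0,"claw": 1},{"dx": 0,"dy": 0,"dz": 0.01,"rx": 0,"ry": 0,"rz": 0,"claw": 1},{"dx": 0,"dy": 0,"dz": 0.01,"rx": 0,"ry": 0,"rz": 0,"claw": 1},{"dx": 0,"dy": 0,"dz": 0,"rx": 0,"ry": 0,"rz": 0,"claw": 1}])

```text
t: 6.98
eef_pos: [486.6, 381.8, 34.2]
tcp_rot: [3.137, 0.002, 2.715]
ft_force: [-0.4, -0.1, -1.2]
opening: 0.332
```

Run:
```python
from h import *
go(485,381,23)
```

```text
pos [486.6 381.8  34.2] rot [3.137e+00 2.000e-03 2.715e+00] F [-0.4 -0.1 -1.2] op 0.332 t 6.975
tool mm [ 1.1 -1.4 11.2] frac [ 0.0014 -0.0018  0.014 ] norm 11.4
rot frac [0.003 0.001 0.   ]
```

>>> arm_command(steps=[{"dx": 0,"dy": 0,"dz": 0.006,"rx": 0.003,"ry": 0,"rz": 0,"claw": 1},{"dx": 0,"dy": 0,"dz": 0.005,"rx": 0,"ry": 0,"rz": 0,"claw": 1},{"dx": 0,"dy": 0,"dz": 0.001,"rx": 0,"ry": 0,"rz": 0,"claw": 1},{"dx": 0,"dy": 0,"dz": 0,"rx": 0,"ry": 0,"rz": 0,"claw": 1}])

```text
t: 7.48
eef_pos: [486.9, 381.9, 24.3]
tcp_rot: [3.141, 0.003, 2.715]
ft_force: [1.0, 0.3, -0.9]
opening: 0.337
```

>>> arm_command(steps=[{"dx": 0,"dy": 0,"dz": 0.001,"rx": 0,"ry": 0,"rz": 0,"claw": 1},{"dx": 0,"dy": 0,"dz": 0.001,"rx": 0,"ry": 0,"rz": 0,"claw": 1},{"dx": 0,"dy": 0,"dz": 0,"rx": 0,"ry": 0,"rz": 0,"claw": 1}])

```text
t: 7.85
eef_pos: [487.1, 382.0, 23.2]
tcp_rot: [3.14, 0.003, 2.715]
ft_force: [-0.4, 0.3, -1.9]
opening: 0.332
```

>>> arm_command(steps=[{"dx": 0,"dy": 0,"dz": 0.0015,"rx": 0,"ry": 0,"rz": 0,"claw": 1},{"dx": 0,"dy": 0,"dz": 0.001,"rx": 0,"ry": 0,"rz": 0,"claw": 1},{"dx": 0,"dy": 0,"dz": 0,"rx": 0,"ry": 0,"rz": 0,"claw": 1}])

```text
t: 8.22
eef_pos: [487.1, 382.1, 23.3]
tcp_rot: [3.14, 0.004, 2.715]
ft_force: [0.2, -0.9, -2.3]
opening: 0.333
```

>>> arm_command(steps=[{"dx": 0,"dy": 0,"dz": 0.002,"rx": 0,"ry": 0,"rz": 0,"claw": 1},{"dx": 0,"dy": 0,"dz": 0.002,"rx": 0,"ry": 0,"rz": 0,"claw": 1}])

```text
t: 8.48
eef_pos: [487.3, 382.2, 23.0]
tcp_rot: [3.139, 0.004, 2.715]
ft_force: [-7.0, -3.9, 21.1]
opening: 0.331
```

Run:
```python
from h import *
for i in range(4):
    env.read_camera('side'); s=env.state(); print(s['eef_pos'].round(2),s['ft_force'].round(1))
```

```text
[487.25 382.15  23.  ] [-5.5 -3.6 19.4]
[487.27 382.14  23.01] [-5.6 -3.6 19.7]
[487.26 382.15  23.01] [-6.3 -5.1 18.9]
[487.26 382.13  23.  ] [-5.7 -3.3 18.9]
```

It's on the floor at TCP z = 23.0. I'll take the load off, open the fingers gently, and go straight up.

>>> arm_command(steps=[{"dx": 0,"dy": 0,"dz": -0.0003,"rx": 0,"ry": 0,"rz": 0,"claw": 1},{"dx": 0,"dy": 0,"dz": 0,"rx": 0,"ry": 0,"rz": 0,"claw": 0.2},{"dx": 0,"dy": 0,"dz": 0,"rx": 0,"ry": 0,"rz": 0,"claw": 0},{"dx": 0,"dy": 0,"dz": 0,"rx": 0,"ry": 0,"rz": 0,"claw": -0.3},{"dx": 0,"dy": 0,"dz": 0,"rx": 0,"ry": 0,"rz": 0,"claw": -0.3}])

```text
t: 9.3
eef_pos: [487.6, 382.3, 23.0]
tcp_rot: [3.138, 0.005, 2.715]
ft_force: [0.2, 0.2, -0.1]
opening: 0.63
```

Run:
```python
from h import *
go(487,382,210)
p,d,c=snap('scene','scene7')
a=cv2.resize(p[200:390,400:600],None,fx=4,fy=3,interpolation=cv2.INTER_CUBIC);cv2.imwrite('pics/sc7.png',a[:,:,::-1])
```

```text
pos [487.6 382.3  23. ] rot [3.138 0.005 2.715] F [ 0.2  0.2 -0.1] op 0.63 t 9.3
tool mm [-5.00e-01  1.00e-01 -1.87e+02] frac [-6.000e-04  1.000e-04 -2.337e-01] norm 187.0
rot frac [0.002 0.003 0.   ]
```

View pics/sc7.png

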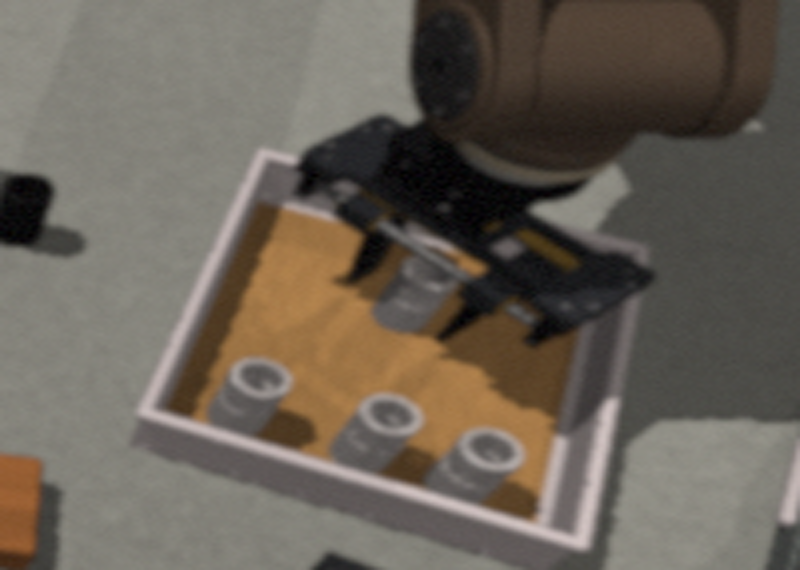

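The sleeve stands free and upright between the open fingers. I'll go straight up and measure the dial from the first pictures.

>>> arm_command(steps=[{"dx": 0,"dy": 0,"dz": -0.02,"rx": 0,"ry": 0,"rz": 0,"claw": -0.3},{"dx": 0,"dy": 0,"dz": -0.05,"rx": 0,"ry": 0,"rz": 0,"claw": -0.3},{"dx": 0,"dy": 0,"dz": -0.06,"rx": 0,"ry": 0,"rz": 0,"claw": -0.3},{"dx": 0,"dy": 0,"dz": -0.06,"rx": 0,"ry": 0,"rz": 0,"claw": 0.5},{"dx": 0,"dy": 0,"dz": -0.04,"rx": 0,"ry": 0,"rz": 0,"claw": 1},{"dx": 0,"dy": 0,"dz": 0,"rx": 0,"ry": 0,"rz": 0,"claw": 1}])

```text
t: 10.1
eef_pos: [486.3, 382.0, 218.3]
tcp_rot: [3.136, 0.006, 2.715]
ft_force: [0.4, -0.3, -0.0]
opening: 0.39
```

Run:
```python
from h import *
p,d,c=snap('scene','scene8');snap('side','side8')
a=np.vstack([cv2.resize(p[230:390,400:600],None,fx=3,fy=3,interpolation=cv2.INTER_CUBIC)]);cv2.imwrite('pics/sc8.png',a[:,:,::-1])
V,U=np.mgrid[0:480,0:640]; uv=np.c_[U.ravel(),V.ravel()]
for n in('scene8','side8'):
    p,d,c=load(n);P=cloud(c,d,uv).reshape(480,640,3);z=P[...,2];ok=(d>0)&(P[...,0]>480)&(P[...,0]<640)&(P[...,1]>-60)&(P[...,1]<120)
    hub=P[ok&(z>119.5)&(z<126)][:,:2]
    (hc,hr)=cv2.minEnclosingCircle(hub.astype(np.float32)) if len(hub) else (None,None);print(n,'hub',len(hub),hub.mean(0),hc,hr)
    lev=P[ok&(z>112)&(z<119.5)&(np.hypot(P[...,0]-525,P[...,1]-22)>28)&(p.sum(2)<600)][:,:2]
    print('lever',len(lev),lev.mean(0),cv2.minAreaRect(lev.astype(np.float32)), np.degrees(np.arctan2(*(lev.mean(0)-[525,22])[::-1])))
    for lo,hi in((60,71),):
        m=((d>0)&(z>lo)&(z<hi)&(P[...,0]>420)&(P[...,0]<640)&(P[...,1]>290)&(P[...,1]<480)).astype(np.uint8);k,l,s,ce=cv2.connectedComponentsWithStats(m)
        for i in range(1,k):
            if s[i,4]>20: print('sleeve',P[l==i].mean(0).round(1),s[i,4])
    m=ok&(z>141)&(z<153);print('still on deck px',m.sum())
go(525,22,180,2.34)
```

```text
scene8 hub 200 [529.54886611  25.0901705 ] (548.6611938476562, 44.8826789855957) 54.269168853759766
lever 124 [569.15299104  63.45245601] ((567.8919067382812, 63.35451889038086), (62.562217712402344, 14.4222993850708), 44.57950973510742) 43.193129426092824
sleeve [488.8 385.1  65.2] 104
sleeve [623.1 332.1  65.3] 113
sleeve [615.1 399.5  65.6] 132
sleeve [613.9 450.4  65.9] 143
still on deck px 0
side8 hub 134 [524.63427979  20.68950017] (546.1123046875, 38.90424346923828) 50.36178207397461
lever 79 [565.27446023  59.74859659] ((566.66748046875, 61.716102600097656), (57.99810028076172, 14.431435585021973), 44.39759063720703) 43.14579425640372
sleeve [610.5 446.   63.4] 34
sleeve [611.1 395.2  63.3] 37
sleeve [619.1 328.6  63.1] 37
sleeve [483.6 381.7  63.2] 44
still on deck px 0
pos [485.5 381.5 215.3] rot [3.139 0.004 2.715] F [ 0.4 -0.8 -0.2] op 0.306 t 10.2
tool mm [-184.4 -311.1   35.3] frac [-0.2305 -0.3888  0.0441] norm 363.3
rot frac [0.002 0.002 0.239]
```

View pics/sc8.png

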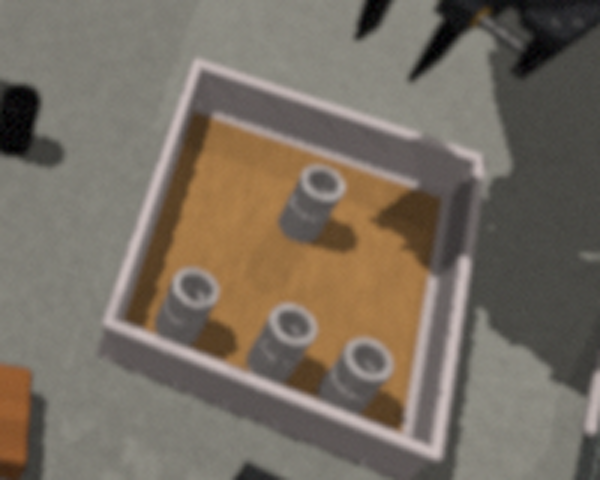

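The new sleeve stands upright in the pan's free end, the three stock sleeves haven't moved, and the deck is clear. Next I'll turn the wrist for the push.

>>> arm_command(steps=[{"dx": -0.02,"dy": -0.03,"dz": 0,"rx": 0.001,"ry": 0.001,"rz": 0.08,"claw": 1},{"dx": -0.01,"dy": -0.04,"dz": 0,"rx": 0,"ry": 0,"rz": 0.08,"claw": 1},{"dx": 0,"dy": -0.05,"dz": 0,"rx": 0,"ry": 0,"rz": 0.08,"claw": 1},{"dx": 0,"dy": 0,"dz": 0,"rx": 0,"ry": 0,"rz": 0,"claw": 1}])

```text
t: 10.7
eef_pos: [451.8, 287.1, 209.8]
tcp_rot: [-3.134, -0.001, 2.327]
ft_force: [0.3, 0.7, 0.0]
opening: 0.005
```

Run:
```python
from h import *
go(551,96,210,2.342)
```

```text
pos [451.8 287.1 209.8] rot [-3.134e+00 -1.000e-03  2.327e+00] F [0.3 0.7 0. ] op 0.005 t 10.7
tool mm [-2.071e+02 -5.900e+01  1.000e-01] frac [-2.589e-01 -7.370e-02  1.000e-04] norm 215.3
rot frac [-0.005 -0.001 -0.01 ]
```

>>> arm_command(steps=[{"dx": -0.045,"dy": -0.013,"dz": 0,"rx": -0.005,"ry": 0,"rz": -0.01,"claw": 1},{"dx": -0.06,"dy": -0.017,"dz": 0,"rx": 0,"ry": 0,"rz": 0,"claw": 1},{"dx": -0.06,"dy": -0.017,"dz": 0,"rx": 0,"ry": 0,"rz": 0,"claw": 1},{"dx": -0.05,"dy": -0.015,"dz": 0,"rx": 0,"ry": 0,"rz": 0,"claw": 1},{"dx": -0.02,"dy": -0.005,"dz": 0,"rx": 0,"ry": 0,"rz": 0,"claw": 1},{"dx": 0,"dy": 0,"dz": 0,"rx": 0,"ry": 0,"rz": 0,"claw": 1}])

```text
t: 11.45
eef_pos: [548.3, 112.5, 204.3]
tcp_rot: [-3.136, -0.006, 2.352]
ft_force: [-0.4, 0.6, 0.0]
opening: 0.003
```

Run:
```python
from h import *
go(551,96,98,2.342)
```

```text
pos [548.3 112.5 204.3] rot [-3.136 -0.006  2.352] F [-0.4  0.6  0. ] op 0.003 t 11.45
tool mm [-14.2  -9.2 106.3] frac [-0.0177 -0.0115  0.1328] norm 107.6
rot frac [-0.003 -0.004  0.007]
```

>>> arm_command(steps=[{"dx": -0.0175,"dy": -0.0115,"dz": 0.02,"rx": -0.003,"ry": -0.004,"rz": 0.007,"claw": 1},{"dx": 0,"dy": 0,"dz": 0.04,"rx": 0,"ry": 0,"rz": 0,"claw": 1},{"dx": 0,"dy": 0,"dz": 0.03,"rx": 0,"ry": 0,"rz": 0,"claw": 1},{"dx": 0,"dy": 0,"dz": 0.01,"rx": 0,"ry": 0,"rz": 0,"claw": 1},{"dx": 0,"dy": 0,"dz": 0,"rx": 0,"ry": 0,"rz": 0,"claw": 1}])

```text
t: 12.08
eef_pos: [549.9, 102.3, 122.0]
tcp_rot: [-3.141, -0.0, 2.348]
ft_force: [-0.2, -0.0, 0.4]
opening: -0.0
```

Run:
```python
from h import *
go(551,96,98,2.342)
```

```text
pos [549.9 102.3 122. ] rot [-3.141 -0.     2.348] F [-0.2 -0.   0.4] op -0.0 t 12.075
tool mm [-5.2 -3.6 24. ] frac [-0.0065 -0.0045  0.03  ] norm 24.8
rot frac [-0.    -0.     0.004]
```

>>> arm_command(steps=[{"dx": -0.003,"dy": -0.0045,"dz": 0.015,"rx": 0,"ry": 0,"rz": 0.003,"claw": 1},{"dx": 0,"dy": 0,"dz": 0.014,"rx": 0,"ry": 0,"rz": 0,"claw": 1},{"dx": 0,"dy": 0,"dz": 0.003,"rx": 0,"ry": 0,"rz": 0,"claw": 1},{"dx": 0,"dy": 0,"dz": 0,"rx": 0,"ry": 0,"rz": 0,"claw": 1}])

```text
t: 12.58
eef_pos: [549.5, 98.3, 96.2]
tcp_rot: [3.14, 0.001, 2.344]
ft_force: [0.4, 0.1, -0.3]
opening: 0.009
```

Run:
```python
from h import *
go(551,96,98,2.342)
p,d,c=snap('scene','scene9')
a=cv2.resize(p[180:310,245:445],None,fx=4,fy=4,interpolation=cv2.INTER_CUBIC);cv2.imwrite('pics/sc9.png',a[:,:,::-1])
p,d,c=snap('side','side9')
a=cv2.resize(p[170:300,230:390],None,fx=4,fy=4,interpolation=cv2.INTER_CUBIC);cv2.imwrite('pics/si9.png',a[:,:,::-1])
```

```text
pos [549.5  98.3  96.2] rot [3.140e+00 1.000e-03 2.344e+00] F [ 0.4  0.1 -0.3] op 0.009 t 12.575
tool mm [-2.7 -0.6 -1.8] frac [-0.0034 -0.0007 -0.0022] norm 3.3
rot frac [0.001 0.001 0.001]
```

View pics/sc9.png

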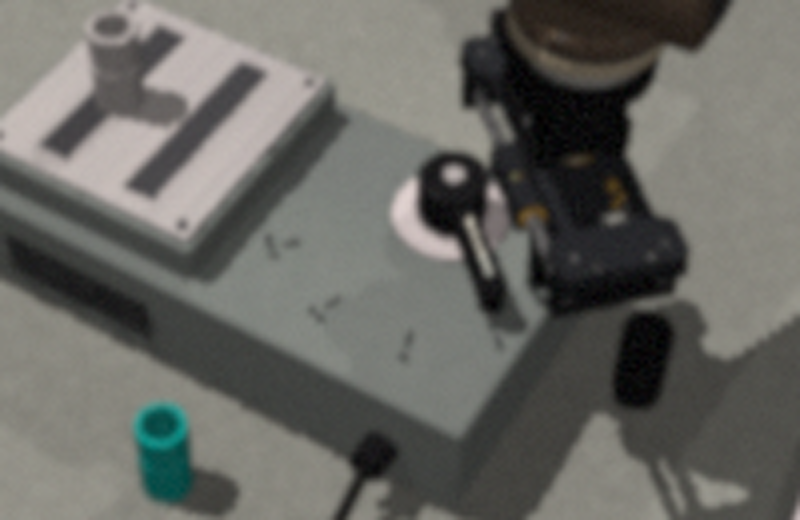

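View pics/si9.png

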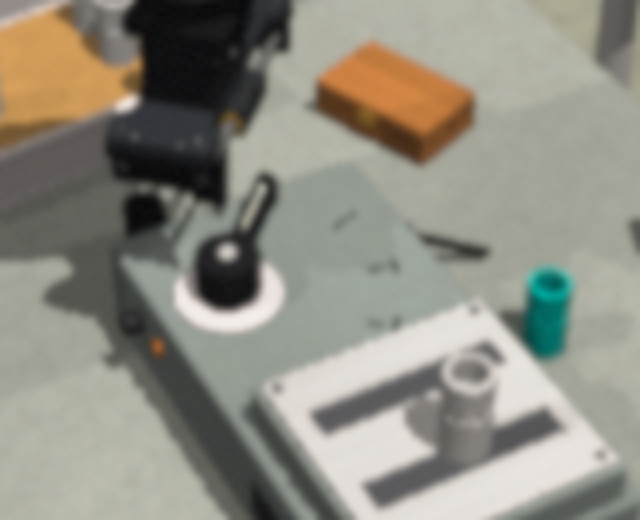

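The closed fingers are left of the lever, at lever height. The lever is at rest, with its tip at (492,298) in the scene crop. I'll approach until contact.

>>> arm_command(steps=[{"dx": -0.012,"dy": 0,"dz": -0.001,"rx": 0,"ry": 0,"rz": 0,"claw": 1},{"dx": -0.009,"dy": 0,"dz": -0.001,"rx": 0,"ry": 0,"rz": 0,"claw": 1},{"dx": 0,"dy": 0,"dz": 0,"rx": 0,"ry": 0,"rz": 0,"claw": 1}])

```text
t: 13.05
eef_pos: [562.4, 85.5, 98.7]
tcp_rot: [3.139, 0.002, 2.344]
ft_force: [-1.6, 2.7, -0.1]
opening: 0.004
```

```bash
cat >> h.py <<'E'
def dial():
    s=env.state(); v=s['eef_pos'][:2]-[525.5,22]; yaw=s['tcp_rot'][2]
    lev=yaw-np.pi/2  # tool y direction
    u=np.array([np.cos(lev),np.sin(lev)]);n=np.array([-u[1],u[0]])
    r=np.hypot(*v); th=np.degrees(np.arctan2(v[1],v[0]))
    off=17; a=th-np.degrees(np.arcsin(off/r))
    print('t',s['t'],'z',s['eef_pos'][2].round(1),'rot',s['tcp_rot'].round(3),'r',r.round(1),'along/perp',(v@u).round(1),(v@n).round(1),'F',s['ft_force'].round(1),'F along/perp',(s['ft_force'][:2]@u).round(1),(s['ft_force'][:2]@n).round(1))
    print('est lever world deg (off 17)',a.round(1),'dial deg',(43.9-a).round(1),'tool lever yaw',np.degrees(lev).round(1))
E
python3 - <<'E'
from h import *
dial()
E
```

```text
t 13.05 z 98.7 rot [3.139e+00 2.000e-03 2.344e+00] r 73.5 along/perp 70.8 19.7 F [-1.6  2.7 -0.1] F along/perp 0.8 3.0
est lever world deg (off 17) 46.4 dial deg -2.5 tool lever yaw 44.3
```

Contact at 3 N. I'll start the arc.

>>> arm_command(steps=[{"dx": -0.011,"dy": 0.002,"dz": 0,"rx": 0,"ry": 0,"rz": 0.075,"claw": 1},{"dx": -0.012,"dy": 0.002,"dz": 0,"rx": 0,"ry": 0,"rz": 0.08,"claw": 1},{"dx": -0.012,"dy": 0.002,"dz": 0,"rx": 0,"ry": 0,"rz": 0.08,"claw": 1}])

```text
t: 13.42
eef_pos: [582.6, 67.6, 98.8]
tcp_rot: [3.139, -0.002, 1.964]
ft_force: [-0.0, 5.2, 0.3]
opening: 0.005
```

```bash
sed -i 's/off=17/off=19.7/' h.py
python3 - <<'E'
from h import *
dial()
E
```

```text
t 13.425 z 98.8 rot [ 3.139e+00 -2.000e-03  1.964e+00] r 73.0 along/perp 70.2 20.2 F [-0.   5.2  0.3] F along/perp 2.0 4.8
est lever world deg (off 17) 22.9 dial deg 21.0 tool lever yaw 22.5
```

Tracking well: about 21° turned, with 5 N on the lever.

>>> arm_command(steps=[{"dx": -0.012,"dy": 0.002,"dz": 0,"rx": 0,"ry": 0,"rz": 0.08,"claw": 1},{"dx": -0.012,"dy": 0.002,"dz": 0,"rx": 0,"ry": 0,"rz": 0.08,"claw": 1},{"dx": -0.012,"dy": 0.002,"dz": 0,"rx": 0,"ry": 0,"rz": 0.08,"claw": 1},{"dx": -0.012,"dy": 0.002,"dz": 0,"rx": 0,"ry": 0,"rz": 0.08,"claw": 1}])

```text
t: 13.92
eef_pos: [597.9, 33.6, 99.0]
tcp_rot: [3.138, -0.007, 1.445]
ft_force: [1.9, 6.1, 0.1]
opening: 0.003
```

Run:
```python
from h import *
dial()
```

```text
t 13.925 z 99.0 rot [ 3.138 -0.007  1.445] r 73.3 along/perp 70.3 20.6 F [1.9 6.1 0.1] F along/perp 1.1 6.3
est lever world deg (off 17) -6.5 dial deg 50.4 tool lever yaw -7.2
```

>>> arm_command(steps=[{"dx": -0.0125,"dy": 0.002,"dz": 0,"rx": 0,"ry": 0,"rz": 0.08,"claw": 1},{"dx": -0.0125,"dy": 0.002,"dz": 0,"rx": 0,"ry": 0,"rz": 0.08,"claw": 1},{"dx": -0.0125,"dy": 0.002,"dz": 0,"rx": 0,"ry": 0,"rz": 0.08,"claw": 1}])

```text
t: 14.3
eef_pos: [597.4, 4.7, 99.1]
tcp_rot: [3.137, -0.013, 1.055]
ft_force: [4.6, 7.2, -1.7]
opening: 0.004
```

Run:
```python
from h import *
dial()
```

```text
t 14.3 z 99.1 rot [ 3.137 -0.013  1.055] r 73.9 along/perp 71.1 20.4 F [ 4.6  7.2 -1.7] F along/perp 0.4 8.6
est lever world deg (off 17) -29.0 dial deg 72.9 tool lever yaw -29.6
```

>>> arm_command(steps=[{"dx": -0.012,"dy": 0.0015,"dz": 0,"rx": 0,"ry": 0.004,"rz": 0.075,"claw": 1},{"dx": -0.011,"dy": 0.0015,"dz": 0,"rx": 0,"ry": 0.004,"rz": 0.07,"claw": 1}])

```text
t: 14.55
eef_pos: [591.9, -11.7, 99.4]
tcp_rot: [3.138, -0.032, 0.819]
ft_force: [5.4, 4.7, -2.3]
opening: 0.003
```

Run:
```python
from h import *
dial()
env.read_camera('side');dial()
```

```text
t 14.55 z 99.4 rot [ 3.138 -0.032  0.819] r 74.5 along/perp 71.5 20.8 F [ 5.4  4.7 -2.3] F along/perp 0.8 7.2
est lever world deg (off 17) -42.2 dial deg 86.1 tool lever yaw -43.1
t 14.6 z 99.3 rot [ 3.138 -0.032  0.813] r 74.4 along/perp 71.6 20.4 F [ 4.2  2.3 -2.7] F along/perp 1.5 4.6
est lever world deg (off 17) -42.9 dial deg 86.8 tool lever yaw -43.4
```

>>> arm_command(steps=[{"dx": -0.006,"dy": 0.0005,"dz": 0,"rx": 0,"ry": -0.01,"rz": 0.03,"claw": 1},{"dx": -0.002,"dy": 0,"dz": 0,"rx": 0,"ry": 0,"rz": 0.005,"claw": 1}])

```text
t: 14.85
eef_pos: [589.2, -16.8, 99.4]
tcp_rot: [3.137, -0.02, 0.754]
ft_force: [5.0, 5.1, -3.5]
opening: 0.007
```

Run:
```python
from h import *
dial()
p,d,c=snap('scene','scene10')
a=cv2.resize(p[180:310,245:445],None,fx=4,fy=4,interpolation=cv2.INTER_CUBIC);cv2.imwrite('pics/sc10.png',a[:,:,::-1])
p,d,c=snap('side','side10')
a=cv2.resize(p[170:300,230:390],None,fx=4,fy=4,interpolation=cv2.INTER_CUBIC);cv2.imwrite('pics/si10.png',a[:,:,::-1])
dial()
```

```text
t 14.85 z 99.4 rot [ 3.137 -0.02   0.754] r 74.6 along/perp 71.9 19.8 F [ 5.   5.1 -3.5] F along/perp -0.3 7.1
est lever world deg (off 17) -46.7 dial deg 90.6 tool lever yaw -46.8
t 14.95 z 99.3 rot [ 3.137 -0.02   0.755] r 74.5 along/perp 71.9 19.8 F [ 4.8  5.4 -3.4] F along/perp -0.6 7.2
est lever world deg (off 17) -46.7 dial deg 90.6 tool lever yaw -46.7
```

View pics/sc10.png

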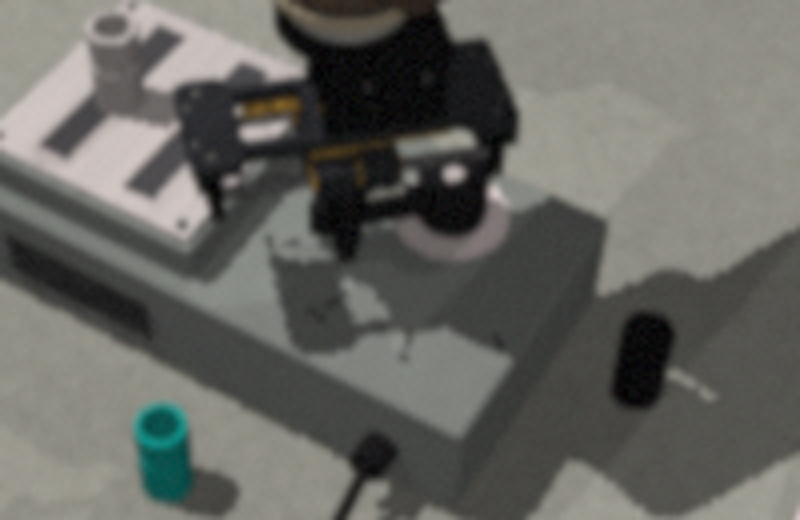

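View pics/si10.png

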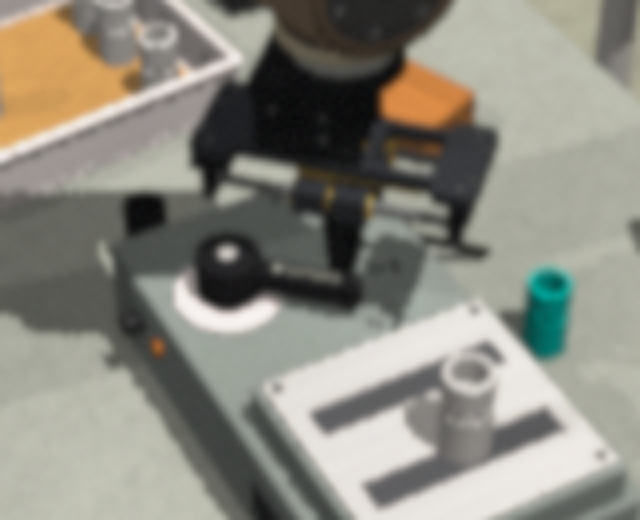

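Run:
```python
from h import *
V,U=np.mgrid[0:480,0:640]; uv=np.c_[U.ravel(),V.ravel()]
p,d,c=load('side10');P=cloud(c,d,uv).reshape(480,640,3);z=P[...,2]
r=np.hypot(P[...,0]-525,P[...,1]-21)
m=(d>0)&(z>111)&(z<119)&(r>26)&(r<95)&(P[...,1]<20)&(P[...,0]>525)
lev=P[m][:,:2];print(len(lev),lev.mean(0),cv2.minAreaRect(lev.astype(np.float32)))
vx,vy,x0,y0=cv2.fitLine(lev.astype(np.float32),cv2.DIST_HUBER,0,.01,.01).ravel();print(np.degrees(np.arctan2(vy,vx)))
for ax in([525.5,22],[524.5,20.5]):print(np.degrees(np.arctan2(*(lev.mean(0)-ax)[::-1])))
```

```text
118 [565.93109609 -22.20140978] ((565.8212890625, -20.52884864807129), (31.146991729736328, 58.85968017578125), 63.52499771118164)
-42.50087
-47.550796772109415
-45.86504118706718
```

The lever is at about 90°. I'll push on slightly, into the band between the third click and the stop.

>>> arm_command(steps=[{"dx": -0.005,"dy": 0,"dz": 0,"rx": 0,"ry": 0,"rz": 0.02,"claw": 1}])

```text
t: 15.08
eef_pos: [587.6, -19.1, 99.4]
tcp_rot: [3.136, -0.023, 0.723]
ft_force: [6.9, 3.4, -3.7]
opening: 0.003
```

Run:
```python
from h import *
dial()
for i in range(3): env.read_camera('side')
dial()
```

```text
t 15.075 z 99.4 rot [ 3.136 -0.023  0.723] r 74.4 along/perp 71.9 19.3 F [ 6.9  3.4 -3.7] F along/perp 2.0 7.5
est lever world deg (off 17) -48.9 dial deg 92.8 tool lever yaw -48.6
t 15.225 z 99.4 rot [ 3.136 -0.022  0.723] r 74.5 along/perp 72.0 19.1 F [ 6.7  2.7 -4.2] F along/perp 2.4 6.8
est lever world deg (off 17) -49.1 dial deg 93.0 tool lever yaw -48.6
```

>>> arm_command(steps=[{"dx": -0.0035,"dy": 0,"dz": 0,"rx": 0,"ry": 0,"rz": 0.01,"claw": 1}])

```text
t: 15.35
eef_pos: [586.5, -20.8, 99.4]
tcp_rot: [3.135, -0.025, 0.707]
ft_force: [6.5, 4.3, -5.2]
opening: 0.008
```

Run:
```python
from h import *
dial()
for i in range(3): env.read_camera('side')
dial()
```

```text
t 15.35 z 99.4 rot [ 3.135 -0.025  0.707] r 74.5 along/perp 72.2 18.6 F [ 6.5  4.3 -5.2] F along/perp 1.0 7.8
est lever world deg (off 17) -50.4 dial deg 94.3 tool lever yaw -49.5
t 15.5 z 99.4 rot [ 3.135 -0.025  0.707] r 74.5 along/perp 72.2 18.4 F [ 5.4  4.  -4.7] F along/perp 0.4 6.7
est lever world deg (off 17) -50.5 dial deg 94.4 tool lever yaw -49.5
```

>>> arm_command(steps=[{"dx": -0.003,"dy": 0,"dz": 0,"rx": 0,"ry": 0,"rz": 0.01,"claw": 1}])

```text
t: 15.62
eef_pos: [585.7, -22.1, 99.4]
tcp_rot: [3.134, -0.027, 0.691]
ft_force: [5.5, 5.2, -3.4]
opening: 0.007
```

Run:
```python
from h import *
dial()
for i in range(3): env.read_camera('side')
dial()
```

```text
t 15.625 z 99.4 rot [ 3.134 -0.027  0.691] r 74.6 along/perp 72.3 18.3 F [ 5.5  5.2 -3.4] F along/perp -0.4 7.6
est lever world deg (off 17) -51.5 dial deg 95.4 tool lever yaw -50.4
t 15.775 z 99.4 rot [ 3.134 -0.027  0.691] r 74.6 along/perp 72.3 18.2 F [ 5.3  4.4 -3.6] F along/perp -0.1 6.9
est lever world deg (off 17) -51.6 dial deg 95.5 tool lever yaw -50.4
```

>>> arm_command(steps=[{"dx": -0.003,"dy": 0,"dz": 0,"rx": 0,"ry": 0,"rz": 0.01,"claw": 1}])

```text
t: 15.9
eef_pos: [584.9, -23.2, 99.4]
tcp_rot: [3.133, -0.029, 0.675]
ft_force: [6.7, 4.6, -3.5]
opening: 0.005
```

Run:
```python
from h import *
dial()
p,d,c=snap('side','side11')
a=cv2.resize(p[190:290,250:370],None,fx=6,fy=6,interpolation=cv2.INTER_CUBIC);cv2.imwrite('pics/si11.png',a[:,:,::-1])
p,d,c=snap('scene','scene11')
a=cv2.resize(p[200:280,300:400],None,fx=7,fy=7,interpolation=cv2.INTER_CUBIC);cv2.imwrite('pics/sc11.png',a[:,:,::-1])
dial()
V,U=np.mgrid[0:480,0:640]; uv=np.c_[U.ravel(),V.ravel()]
for n in('side9','side10','side11'):
    p,d,c=load(n);P=cloud(c,d,uv).reshape(480,640,3);z=P[...,2]
    m=(d>0)&(z>113.5)&(z<119)&(p.sum(2)>0)
    r=np.hypot(P[...,0]-525,P[...,1]-21);m&=(r>30)&(r<95)&(P[...,0]>530)&(P[...,1]>-70)
    lev=P[m]; 
    for lo in range(30,90,10):
        q=lev[(np.hypot(lev[:,0]-525,lev[:,1]-21)>lo)&(np.hypot(lev[:,0]-525,lev[:,1]-21)<lo+10)]
        if len(q)>3:
            a=np.degrees(np.arctan2(q[:,1]-21,q[:,0]-525));print(n,lo,len(q),a.min().round(1),a.max().round(1),a.mean().round(1))
```

```text
t 15.9 z 99.4 rot [ 3.133 -0.029  0.675] r 74.6 along/perp 72.4 18.1 F [ 6.7  4.6 -3.5] F along/perp 0.6 8.1
est lever world deg (off 17) -52.6 dial deg 96.5 tool lever yaw -51.3
t 16.0 z 99.4 rot [ 3.133 -0.029  0.675] r 74.6 along/perp 72.4 17.9 F [ 4.8  4.8 -3.4] F along/perp -0.8 6.8
est lever world deg (off 17) -52.8 dial deg 96.7 tool lever yaw -51.4
side9 30 10 34.0 52.6 43.2
side9 40 13 37.0 54.2 45.4
side9 50 13 37.1 50.8 42.7
side9 60 11 40.9 66.3 47.1
side9 70 10 39.5 66.4 45.7
side9 80 10 40.3 63.9 47.8
side10 30 16 -63.5 -34.8 -50.2
side10 40 15 -55.9 -36.6 -47.9
side10 50 14 -53.7 -39.4 -47.4
side10 60 18 -54.8 -38.2 -45.8
side10 70 16 -50.2 -36.5 -44.6
side10 80 17 -51.3 -28.8 -44.1
side11 30 15 -66.6 -41.3 -54.7
side11 40 14 -61.3 -43.2 -53.0
side11 50 15 -61.1 -45.7 -52.2
side11 60 16 -57.9 -44.8 -52.5
side11 70 15 -59.0 -43.5 -51.7
side11 80 17 -57.5 -37.1 -50.7
```

View pics/si11.png

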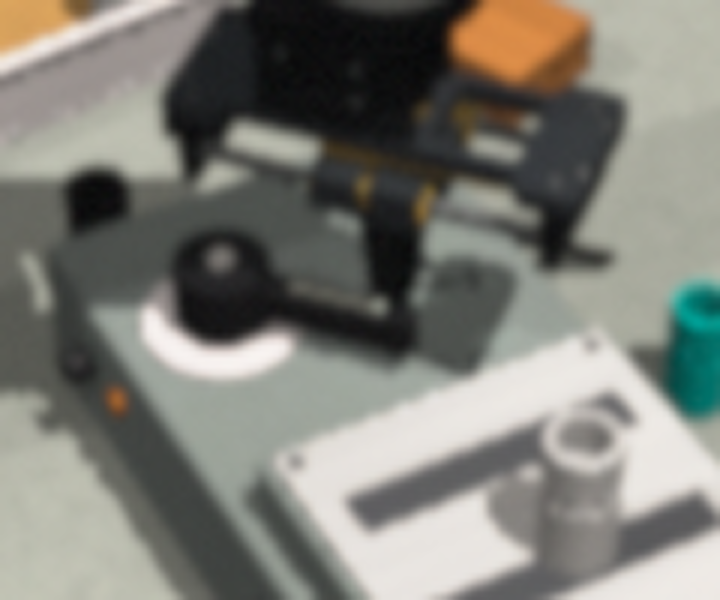

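View pics/sc11.png

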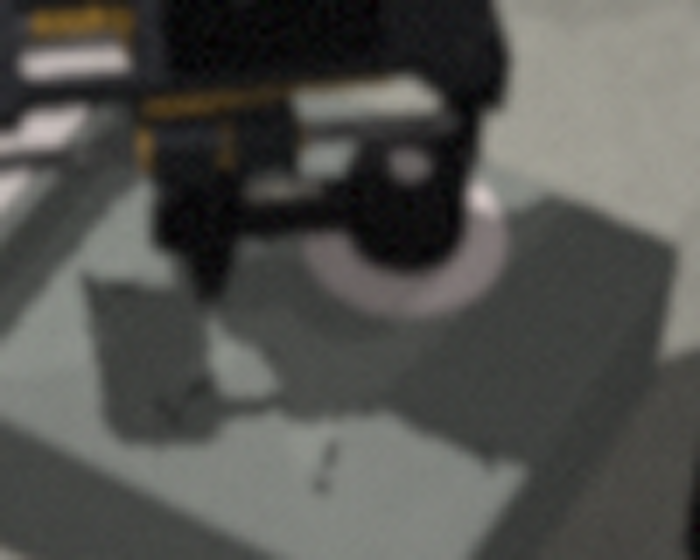

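>>> arm_command(steps=[{"dx": -0.003,"dy": 0,"dz": 0,"rx": 0,"ry": 0,"rz": 0.005,"claw": 1}])

```text
t: 16.12
eef_pos: [584.3, -24.0, 99.5]
tcp_rot: [3.132, -0.033, 0.666]
ft_force: [9.8, 13.3, -4.9]
opening: 0.009
```

Run:
```python
from h import *
dial()
for i in range(3): env.read_camera('side')
dial()
```

```text
t 16.125 z 99.5 rot [ 3.132 -0.033  0.666] r 74.7 along/perp 72.5 17.8 F [ 9.8 13.3 -4.9] F along/perp -4.4 15.9
est lever world deg (off 17) -53.3 dial deg 97.2 tool lever yaw -51.8
t 16.275 z 99.5 rot [ 3.132 -0.033  0.666] r 74.7 along/perp 72.5 18.0 F [ 9.1 10.6 -4.6] F along/perp -2.7 13.7
est lever world deg (off 17) -53.2 dial deg 97.1 tool lever yaw -51.8
```

The stop is reached: force jumped to 14 N. I'll back off by a hair so I hold just past the third click and off the stop, then check that it stays there.

>>> arm_command(steps=[{"dx": 0.0005,"dy": 0,"dz": 0,"rx": 0,"ry": 0,"rz": 0,"claw": 1}])

```text
t: 16.4
eef_pos: [585.6, -22.9, 99.5]
tcp_rot: [3.132, -0.035, 0.666]
ft_force: [3.5, 6.3, -2.9]
opening: 0.007
```

Run:
```python
from h import *
dial()
snap('scene','scene12');snap('side','side12');dial()
for i in range(12): env.read_camera('side')
dial()
V,U=np.mgrid[0:480,0:640]; uv=np.c_[U.ravel(),V.ravel()]
for n in('scene0','scene12','side0','side12'):
    p,d,c=load(n);P=cloud(c,d,uv).reshape(480,640,3);z=P[...,2]
    for nm,lo,hi,x0,x1,y0,y1 in(('work',173,184,540,600,-220,-160),('pan',60,70,450,640,300,480)):
        m=((d>0)&(z>lo)&(z<hi)&(P[...,0]>x0)&(P[...,0]<x1)&(P[...,1]>y0)&(P[...,1]<y1)).astype(np.uint8);k,l,s,ce=cv2.connectedComponentsWithStats(m)
        print(n,nm,[tuple(P[l==i].mean(0).round(1)) for i in range(1,k) if s[i,4]>15])
```

```text
t 16.4 z 99.5 rot [ 3.132 -0.035  0.666] r 75.0 along/perp 72.4 19.5 F [ 3.5  6.3 -2.9] F along/perp -2.8 6.6
est lever world deg (off 17) -52.0 dial deg 95.9 tool lever yaw -51.8
t 16.5 z 99.4 rot [ 3.132 -0.035  0.666] r 74.9 along/perp 72.4 19.4 F [ 4.3  6.6 -3.8] F along/perp -2.5 7.4
est lever world deg (off 17) -52.0 dial deg 95.9 tool lever yaw -51.8
t 17.1 z 99.4 rot [ 3.132 -0.034  0.666] r 74.9 along/perp 72.4 19.3 F [ 5.3  6.6 -3.3] F along/perp -1.9 8.3
est lever world deg (off 17) -52.1 dial deg 96.0 tool lever yaw -51.8
scene0 work [(np.float64(572.4), np.float64(-188.4), np.float64(177.8))]
scene0 pan [(np.float64(622.8), np.float64(332.3), np.float64(65.3)), (np.float64(615.5), np.float64(399.7), np.float64(65.7)), (np.float64(614.0), np.float64(450.4), np.float64(65.8))]
scene12 work [(np.float64(572.6), np.float64(-188.1), np.float64(177.6))]
scene12 pan [(np.float64(489.2), np.float64(385.3), np.float64(65.0)), (np.float64(623.0), np.float64(332.4), np.float64(64.9)), (np.float64(614.8), np.float64(400.2), np.float64(66.1)), (np.float64(614.5), np.float64(450.7), np.float64(65.6))]
side0 work [(np.float64(568.1), np.float64(-192.3), np.float64(177.5))]
side0 pan [(np.float64(611.4), np.float64(446.3), np.float64(63.5)), (np.float64(612.1), np.float64(395.0), np.float64(63.9)), (np.float64(618.7), np.float64(328.5), np.float64(63.0))]
side12 work [(np.float64(568.2), np.float64(-191.7), np.float64(177.3))]
side12 pan [(np.float64(612.3), np.float64(447.4), np.float64(62.7)), (np.float64(611.1), np.float64(394.0), np.float64(63.8)), (np.float64(618.4), np.float64(327.7), np.float64(62.8)), (np.float64(483.6), np.float64(381.3), np.float64(63.3))]
```

View pics/scene12.png

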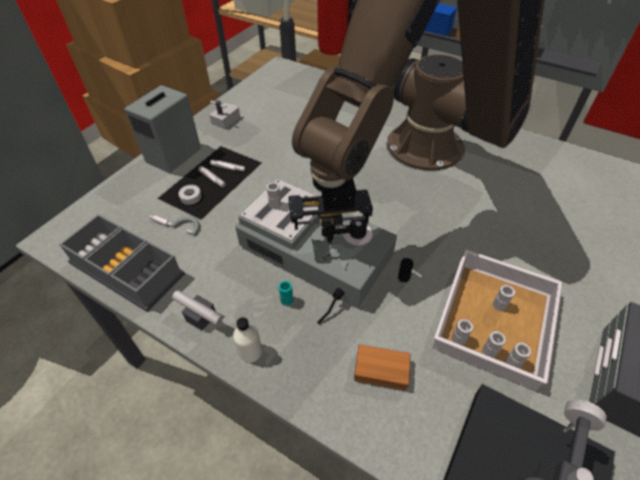

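The hold is steady at about 1.2° short of the stop, so past the third click. All sleeves are where they should be. Handing in.

```bash
python3 -c "
from h import *
dial();print(env.job_done());dial()"
```

```text
t 17.1 z 99.4 rot [ 3.132 -0.034  0.666] r 74.9 along/perp 72.4 19.3 F [ 5.3  6.6 -3.3] F along/perp -1.9 8.3
est lever world deg (off 17) -52.1 dial deg 96.0 tool lever yaw -51.8
the job is handed in; nothing more can be done
None
the job is handed in; nothing more can be done
```

The job is handed in at 17.1 s. The parked sleeve stands upright in the pan's free end. The dial was past its third click, held there by the closed fingers.

- **Parked sleeve:** I set it down to contact with the pan floor (about 20 N), took the load off, then opened the fingers. Both cameras put it at about (486, 383) mm, within a few millimetres of the free-end middle I measured. In the last pictures its top is at the right height for standing.
- **Dial:** I pushed the lever clockwise to the end stop, where the force jumped from about 7 to 14–16 N, then backed off about 1°. It held steady for the last 0.7 s at 7–8 N, which matches the roughly 8 N given for the third click. That puts the dial at about 93° (1.63 rad).
- **Everything else:** The sleeve on the pole plate and the three in the pan are where they began, to within about 1 mm. In the scene picture nothing else looks moved.

**Checks that disagreed:** My camera-based dial angle read about 2.6° high (97° at the 94.5° end stop), so I used the end stop as the reference. The two cameras also differ by 4–5 mm on absolute positions.

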